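Store the objective and bring the heavy case cover down onto its seal

ROBOT

A 6-joint arm with a two-finger parallel gripper is mounted at the origin on the work surface. World frame = base frame: x ahead of the robot, y to its left, z up, the work surface at z = 0. Lengths are in mm, angles in rad, forces in N, time in s.
With the tool pointing down it reaches from about 350 to 875 mm from the base axis. Payload 4.2 kg.
Tool frame: the origin (TCP) lies on the mounting face of the last link; the fingertips stand 173 mm ahead of it and the grasp point (between the pads) lies 155 mm ahead of it; z points along the fingers, y is the direction in which the jaws open and shut (so a half turn about z gives the same grasp; the last joint's range is limited). The gripper opens to 85 mm and grips with 20 to 120 N. Pads are 22 mm wide; open, the fingers measure 114 mm over their backs; the gripper's body (76 mm by 85 mm) begins 54 mm behind the grasp point. The pads swing forward as they close: fully open they stand 13 mm farther back than shut.
Start: joints at [1.453, 0.385, 0.008, 0, -1.194, -0.259], TCP at [229.934, 581.146, 404.712] pointing down, gripper open.
Joint ranges: [-3.14, 3.14], [-1.21, 2.06], [-1.07, 1.41], [-3.16, 2.05], [-2.99, -0.16], [-3.1, 3.1]. Speed limits (rad/s): [2.79, 2.79, 3.14, 3.14, 3.14, 3.14].

INTERFACE

Orientations are given as a unit quaternion [x, y, z, w].
In Python, from bench import arm gives the robot as it stands.
- The arm moves only by the shell command python3 -m jog 'ROWS' [OPENING]. ROWS is JSON, a list that holds one entry, the list of rows, each a list of 4 numbers: the shift along the tool's x, y, z in mm, then the turn about the tool's z in degrees. In form: [[[x, y, z, spin], ...]]. A call has exactly 5 rows; each row is the pose to reach, as a shift and turn from the pose measured when the call began, along the tool's axes at that moment; what a row does not reach only later rows make up. A row lasts 1/8 s, in which the tool goes at most 62.5 mm and 10.7 degrees, less where a joint would pass 70% of its speed; a pose out of reach is approached as far as the arm can. A call with a gripper value outside its range is refused whole. OPENING is the finger opening in mm, from 0 to 85.4, set as the call begins (- or left out, the last holds). The fingers move at their own pace and stop on an object; the grip force is fixed at half the most. Time passes only in rows, so rows that repeat a pose let the fingers close, or fill a call up. It gives the time, the measured TCP pose, the force and the opening at its end, in the units of the state.
- arm.read_state(): the state, without advancing time (a new reading comes with each control period).
- arm.get_image(name): name is "scene" or "side" or "wrist"; returns (picture, depth): 480x640x3 uint8, blue, green, red; 480x640 float32, mm along the optical axis (not along the pixel's ray), 0 where there is no reading.
- arm.camera_params(name): a dict with "mtx" (3x3 intrinsics, pixels), "R" (3x3) and "t" (3): a world point X has camera coordinates R X + t. Camera axes: x right, y down, z forward; pixel columns grow to the right and rows downward; lengths in mm; the calibration is good to about 2 mm. A picture is of the moment at which its call begins: read the wrist's pose just before it. camera_params takes no time and is no camera call; for the wrist camera it gives the pose at the moment of the call.
- arm.job_done(): hands the job in, once; it reports no verdict.
The state is a dict: "clock": time; "joints": joint angles; "joint_vel": joint speeds; "joint_efforts": joint torques, N m; "position": TCP position; "ee_rot": TCP orientation; "contact_force": force on the tool from outside, world axes, zero at the start; "wrist_torque": the same for the moment, N m; "gripper_width": finger opening in mm.
Only numpy, scipy, OpenCV 4.12 (cv2) and the standard library are available. Lean on these libraries where they do the work, as an engineer would, in place of code of your own. Each camera call takes 0.05 s, during which the arm holds its last target.

TASK

Stand the loose objective lens upright, nose up, in the empty ring seat of the dry-storage case, setting it down gently. Then bring the heavy hinged cover down under control, never letting it drop or slam, and press on its front edge until the stiff sealing strip is fully home, bedding the seal with a steady push of about 22 N for half a second and never more than 30 N. Let go and leave everything else where it is.

Things in the scene. Friction and masses are not known exactly. Their poses are not given: they have to be found in the camera images.
- objective: The objective lens to store: silver metal cylinder with a black band, 36 mm diameter up to 34 mm height, then tapering to a 20 mm nose at 52 mm height; 0.15 kg. Stands upright loose on the bench beside the case. Origin at the centre of its underside, z up its axis.
- case: Grey open-topped case fixed to the bench, 170 (its x) by 220 (its y) by 72 mm high, walls and floor 8 mm. Origin at the centre of its underside; -x is its front (towards the robot), the cover is hinged at the back (+x). On its floor two ring seats at (-15, +50) and (-15, -50) mm, 12 mm high, inside diameter 44 mm: the -y seat holds an eyepiece, the +y seat is empty.
- seat (a point): Centre of the empty ring seat, on the case's inner floor (8 mm above the bench); axes as the case.
- cover (a joint): Angle of the heavy cover (clear panel 170 by 220 by 12 mm, white edging 1 mm proud; 0.65 to 0.95 kg, centre of mass about 90 mm from the hinge): 0 level, grows opening up and back, 1.57 upright. Starts at 1.55 to 1.8. Hinge friction (0.35 N m) holds it while steep; below about 1.2 to 0.9 it falls unless held. Landed on the unpressed strip it reads -0.01 to 0.075; shut home -0.03 to 0.025.
- bar (a point): Middle of the cover's steel grab bar: round, 12 mm diameter, 140 mm long, parallel to the hinge line (the case's y), 35 mm beyond the cover's free edge (29 mm clear gap), 205 mm from the hinge line and 6 mm above the plane of the cover's underside. It can be pinched from above at any angle of the cover and turns between the fingers as the cover swings.
- hinge (a point): Middle of the cover's hinge line (the case's y axis is its direction), 77 mm above the bench at the back of the case, in the plane of the cover's underside.
- cover_front (a point): Point on the top face of the cover near its front (free) edge, in the middle of its width, 155 mm from the hinge line: the place to press. With the cover level it lies 89 mm above the bench. A push of 22 N here loads the strip, once it is home, with about 22 to 27 N; 20 N on the strip beds the seal, over 36 N spoils it.
- strip (a joint): How far the black sealing strip (12 by 200 mm, along the case's front rim, 164 mm from the hinge) is pushed down: starts at 0 to 0.004 m, stops hard at 0.008. The landed cover rests on it. It slides down stiffly at 12 N on it (1 to 4 N of that from the cover's weight) and stays down. Its top when home is 72 to 81 mm above the bench, set differently each time: find it by feel.
- eyepiece: Bystander: black eyepiece, 42 mm diameter, 46 mm high, standing in the case's other seat. Origin at its underside.
- vial: Bystander: amber jar 32 mm diameter, 65 mm high, on the bench. Origin at its underside.
- plug: Bystander: aluminium disc plug 40 mm diameter, 30 mm high, on the bench. Origin at its underside.
- petri: Bystander: low clear dish, 90 mm diameter, 15 mm high, between robot and case. Origin at its underside.
- black_dish: Bystander: low black dish, 70 mm diameter, 20 mm high, between robot and case. Origin at its underside.
- slide_box: Bystander: grey box 90 by 60 by 35 mm, on the right. Origin at its underside.

How it is judged (in metres and radians):
On the way, in this order (a step that is already met when the one before it is completed fails the run):
1. the objective stands in the empty seat, upright, the cover still open (horizontal distance between objective and seat below 0.006 m and z of objective in the frame of seat below 0.004 m and angle between objective's own z axis and vertical below 0.1 rad and value of joint cover above 0.8 rad), for 0.2 s.
2. the cover has been brought down to the strip (value of joint cover below 0.1 rad).
3. the strip is pushed home and the seal bedded with at least 20 N on the strip (value of joint strip above 0.0065 m and contact force between strip_c0 and cover_c0 above 20 N), for 0.2 s.
At the end, for the whole second after the job is handed in: The objective stands upright (within 0.1 rad) in the seat, within 6 mm of its centre and down on the floor (within 4 mm); the strip is pushed home (past 6.5 of its 8 mm) and the cover lies shut on it, below 0.035 rad, at rest (horizontal distance between objective and seat below 0.006 m and z of objective in the frame of seat below 0.004 m and angle between objective's own z axis and vertical below 0.1 rad and value of joint strip above 0.0065 m and value of joint cover below 0.035 rad and velocity of joint cover between -0.05 and 0.05 rad/s and linear speed of objective below 0.02 m/s); the robot touches nothing.
It fails at once if the cover drops or slams: it closes faster than 1.2 rad/s, or than 0.6 rad/s in the last 0.25 rad (velocity of joint cover below -1.2 rad/s or (value of joint cover below 0.25 rad and velocity of joint cover below -0.6 rad/s)).
It fails at once if the seal is spoilt: the cover loads the strip with more than 36 N (contact force between strip_c0 and cover_c0 above 36 N).
It fails at once if the objective is dropped or jammed into the case with more than 40 N (contact force between objective and case above 40 N).
It fails at once if a bystander is shifted by more than 30 mm (the seated eyepiece 20 mm) (distance of eyepiece from where it was at the start of the episode above 0.02 m or distance of any of vial, plug, petri, black_dish, slide_box from where it was at the start of the episode above 0.03 m).
It also fails if it takes over 72 s, if anything falls off the work surface, if the arm or the gripper's body presses on something with over 40 N, if the wrist force passes 120 N, or if a joint passes its speed limit or range.

## Working session

There is one attempt and no reset: what is moved stays moved. The work goes in short steps, Python scripts to look and compute and a shell command to move; the robot and the scene stay as the last step left them, time stands still between calls to the robot, and variables do not carry over. Pictures are saved under pics/ and viewed, and the job is handed in when it is done.

```bash
ls; mkdir -p pics
python3 - <<'E'
from bench import arm
import cv2,numpy as np
s=arm.read_state();print(s)
for n in ["scene","side","wrist"]:
    im,d=arm.get_image(n);cv2.imwrite(f"pics/{n}0.png",im);np.save(f"pics/{n}0.npy",d)
    print(n,arm.camera_params(n))
E
```

```text
pics
{'clock': 0.0, 'joints': array([ 1.45256632e+00,  3.85564399e-01,  6.61217948e-03, -5.06739358e-04,
       -1.19403060e+00, -2.58616674e-01]), 'joint_vel': array([ 0.00077345, -0.00151017, -0.0006192 ,  0.00022273, -0.00075121,
        0.00064265]), 'joint_efforts': array([ 9.91149464e-04, -3.92285979e+01,  1.88394821e+01,  4.18592155e+00,
       -4.68757760e-03,  4.49659979e-06]), 'position': array([229.87346156, 580.96258697, 403.6099499 ]), 'ee_rot': array([ 9.82282653e-01, -1.87402077e-01, -1.58240455e-04,  1.10707303e-03]), 'contact_force': array([-0.70113258, -0.01093254, -0.31745916]), 'wrist_torque': array([ 0.0495802 , -0.0537528 , -0.00797814]), 'gripper_width': 85.38301201342051}
scene {'mtx': array([[565.83098329,   0.        , 316.71983508],
       [  0.        , 565.83098329, 239.60837468],
       [  0.        ,   0.        ,   1.        ]]), 'R': array([[-0.79354233,  0.6082476 ,  0.01803969],
       [ 0.37108231,  0.50719751, -0.7778487 ],
       [-0.48227429, -0.61056166, -0.62819262]]), 't': array([ 413.45588101, -111.0318961 , 1338.98558947])}
side {'mtx': array([[596.78446545,   0.        , 323.62048734],
       [  0.        , 596.78446545, 244.65110365],
       [  0.        ,   0.        ,   1.        ]]), 'R': array([[ 0.94202946, -0.33535852,  0.01073131],
       [-0.20342657, -0.59627971, -0.77657462],
       [ 0.26682977,  0.72937314, -0.62993388]]), 't': array([-494.09492076,  133.59075931, 1148.72492206])}
wrist {'mtx': array([[410.8137926 ,   0.        , 320.3125303 ],
       [  0.        , 410.8137926 , 246.30289103],
       [  0.        ,   0.        ,   1.        ]]), 'R': array([[-0.36743827, -0.93004643,  0.00165925],
       [-0.88820232,  0.3514347 ,  0.29595657],
       [-0.27583647,  0.10727202, -0.95519996]]), 't': array([623.78535396, -38.55139837, 379.55185659])}
```

View pics/scene0.png

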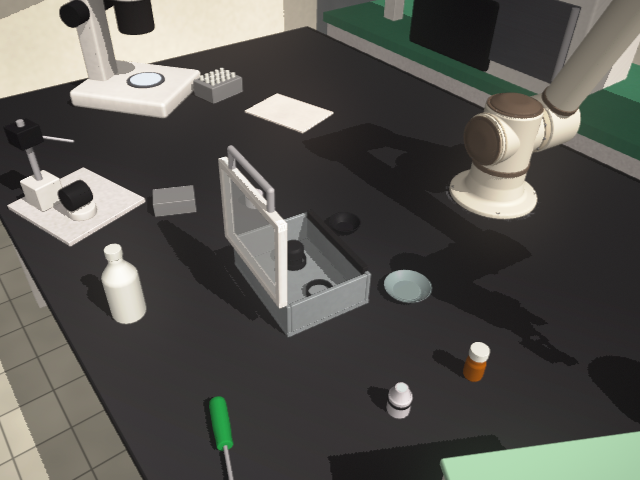

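View pics/side0.png

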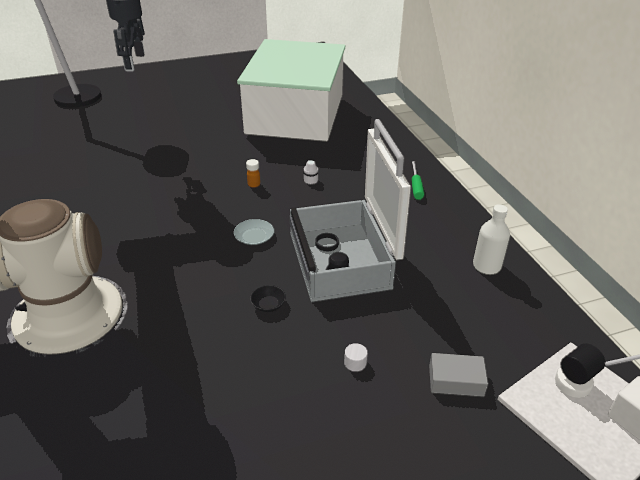

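View pics/wrist0.png

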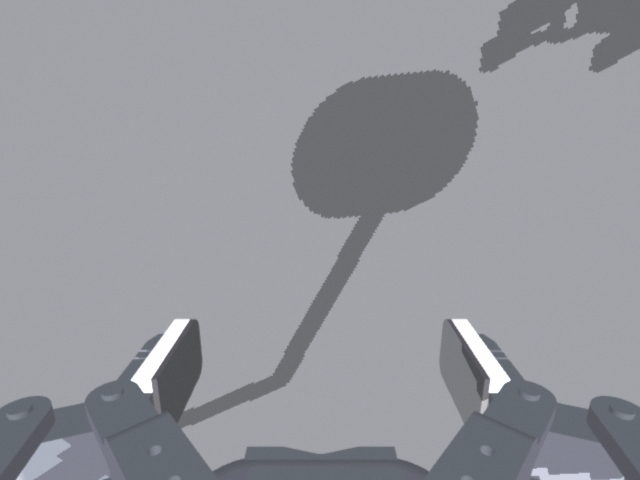

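The scene view shows the objective at about (399,400), the vial at (476,362), the case around (300,290) with the empty seat at about (319,288), and the bar running from (232,152) to (268,205). The side view shows the objective at (311,173), the empty seat at (327,242), and the bar from (380,125) to (400,170).

```bash
cat > h.py <<'E'
import numpy as np,cv2
def cloud(d,p):
    v,u=np.indices(d.shape);K=p["mtx"]
    x=(u-K[0,2])/K[0,0]*d;y=(v-K[1,2])/K[1,1]*d
    P=np.stack([x,y,d],-1)-p["t"]
    return P@p["R"]   # R^T (c - t)
def proj(X,p):
    c=np.atleast_2d(X)@p["R"].T+p["t"];q=c@p["mtx"].T;return q[:,:2]/q[:,2:]
E
python3 - <<'E'
from h import *
from bench import arm
for n,box in [("scene",dict(obj=(380,375,420,425),vial=(460,335,495,390),case=(285,210,375,335),petri=(380,268,435,305),bar=(225,140,275,215))),("side",dict(obj=(300,155,322,190),vial=(242,155,265,190),case=(285,195,400,305),bar=(370,118,405,178)))]:
    d=np.load(f"pics/{n}0.npy");p=arm.camera_params(n);C=cloud(d,p)
    for k,(a,b,c,e) in box.items():
        X=C[b:e,a:c].reshape(-1,3);ok=(d[b:e,a:c].ravel()>0);X=X[ok]
        X=X[X[:,2]>{"petri":5,"bar":180}.get(k,8)]
        print(n,k,len(X),"min",X.min(0).round(),"max",X.max(0).round(),"p2",np.percentile(X,2,0).round(),"p98",np.percentile(X,98,0).round(),"mean",X.mean(0).round())
    # case rim
    m=(C[...,2]>66)&(C[...,2]<75)&(d>0)
    print(m.sum())
    cv2.imwrite(f"pics/{n}_rim.png",(m*255).astype(np.uint8))
E
```

```text
scene obj 643 min [575. 279.   8.] max [612. 316.  55.] p2 [581. 285.  10.] p98 [610. 315.  54.] mean [599. 303.  35.]
scene vial 702 min [436. 309.   8.] max [468. 340.  68.] p2 [439. 311.   9.] p98 [467. 339.  67.] mean [457. 327.  44.]
scene case 6600 min [ 335. -135.    8.] max [649. 100. 247.] p2 [ 354. -121.    8.] p98 [645.  97. 118.] mean [518.  10.  43.]
scene petri 654 min [353.  74.   5.] max [443. 164.  18.] p2 [356.  77.   5.] p98 [438. 160.  16.] mean [389. 112.  10.]
scene bar 2075 min [ 616. -143.  180.] max [655.  52. 289.] p2 [ 626. -118.  185.] p98 [651.  45. 288.] mean [640. -38. 246.]
2363
side obj 265 min [574. 241.   8.] max [645. 368.  60.] p2 [576. 274.   9.] p98 [609. 302.  57.] mean [591. 285.  33.]
side vial 319 min [436. 300.   8.] max [495. 450.  71.] p2 [437. 303.   9.] p98 [466. 333.  70.] mean [450. 314.  43.]
side case 9196 min [ 404. -167.    8.] max [647. 215. 226.] p2 [ 456. -141.    9.] p98 [638.  85. 176.] mean [562. -35.  54.]
side bar 1335 min [ 622. -113.  180.] max [654.  74. 293.] p2 [ 624. -109.  187.] p98 [649.  56. 291.] mean [635. -24. 249.]
2931
```

Run:
```python
import cv2
a=cv2.imread("pics/scene0.png")[130:345,210:450];cv2.imwrite("pics/zs.png",cv2.resize(a,None,fx=2.7,fy=2.7,interpolation=cv2.INTER_CUBIC))
a=cv2.imread("pics/side0.png")[110:315,270:430];cv2.imwrite("pics/zd.png",cv2.resize(a,None,fx=2.9,fy=2.9,interpolation=cv2.INTER_CUBIC))
```

```text
(no output)
```

View pics/zs.png

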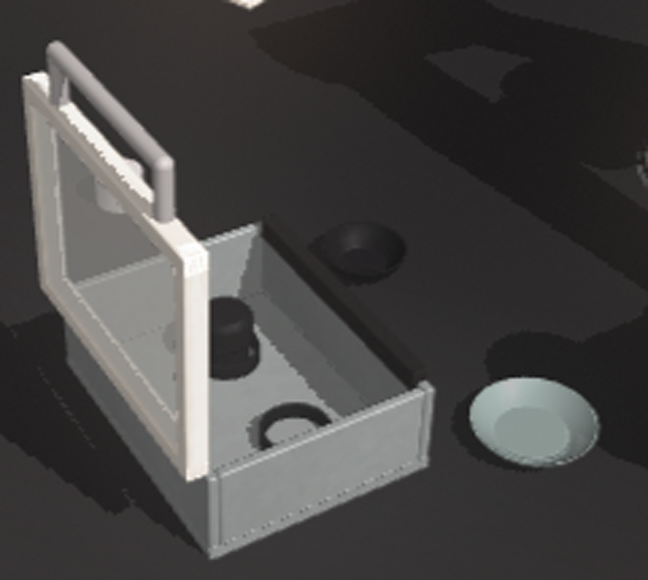

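View pics/zd.png

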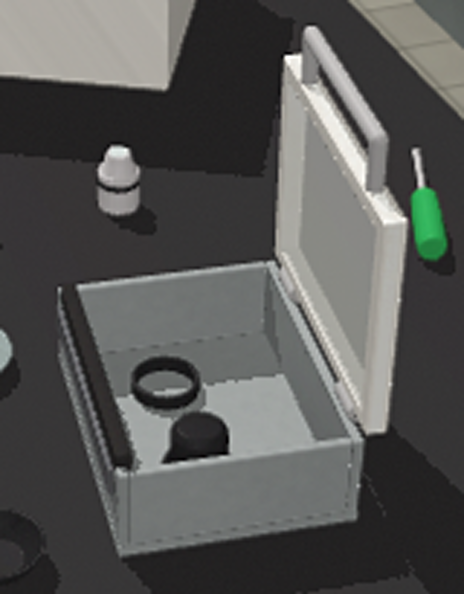

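View pics/side_rim.png

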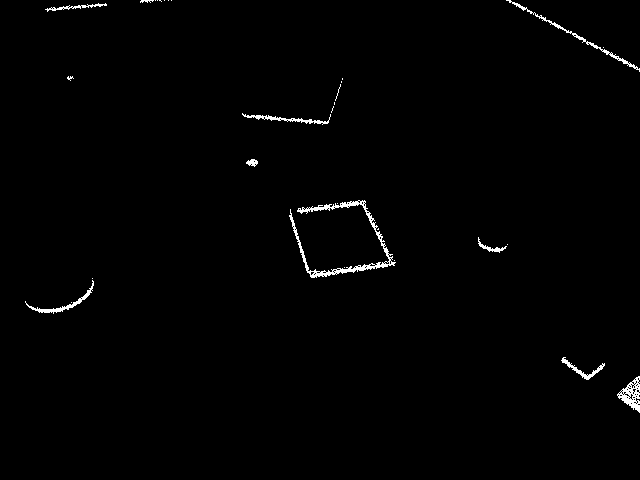

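Run:
```python
from h import *
from bench import arm
for n in ["scene","side"]:
    d=np.load(f"pics/{n}0.npy");p=arm.camera_params(n);C=cloud(d,p)
    m=(C[...,2]>64)&(C[...,2]<78)&(d>0)&(C[...,0]>420)&(C[...,0]<700)&(abs(C[...,1])<200)
    m[:, :]=m
    nl,lab,st,_=cv2.connectedComponentsWithStats(m.astype(np.uint8),connectivity=8)
    X=C[m][:, :2].astype(np.float32);z=C[m][:,2]
    print(n,len(X),cv2.minAreaRect(X),np.median(z))
    # bar: points highest
    w=(C[...,2]>268)&(C[...,0]>580)&(C[...,0]<700)&(abs(C[...,1]+30)<150)&(d>0)
    B=C[w];print("bar",len(B),cv2.minAreaRect(B[:,:2].astype(np.float32)),B.mean(0),np.percentile(B[:,2],[5,50,95]),cv2.fitLine(B[:,:2].astype(np.float32),cv2.DIST_HUBER,0,.01,.01).ravel())
```

```text
scene 998 ((557.5116577148438, -19.913787841796875), (222.26136779785156, 183.3263397216797), 84.31635284423828) 70.76938713911
bar 570 ((636.5366821289062, -28.29955291748047), (151.7596435546875, 12.640625953674316), 83.38639068603516) [639.59098192 -19.13031617 284.03178221] [271.96602373 285.81483931 288.45255436] [ 1.0671814e-01  9.9428934e-01  6.3990961e+02 -2.1397970e+01]
side 1463 ((548.4083251953125, -23.10699462890625), (226.45098876953125, 176.13926696777344), 83.64891052246094) 71.72886862458891
bar 381 ((635.4923706054688, -35.511322021484375), (153.24008178710938, 12.434255599975586), 84.26475524902344) [633.52553697 -45.10176572 286.10722715] [270.74266015 288.87187362 291.53456706] [ 1.0244540e-01  9.9473864e-01  6.3332697e+02 -4.2654324e+01]
```

Run:
```python
from h import *
from bench import arm
d=np.load("pics/side0.npy");p=arm.camera_params("side");C=cloud(d,p)
for u,v in [(245,78),(330,85),(343,45),(265,40),(243,130),(328,137)]: print(C[v,u].round())
```

```text
[502. 565. 176.]
[702. 456. 175.]
[835. 706. 176.]
[625. 813. 178.]
[496. 619.  -4.]
[702. 464.  18.]
```

```bash
python3 -m jog '[[[55,16,0,10],[110,32,0,20],[165,49,0,30],[220,65,0,40],[270,80,0,50]]]'
```

```text
clock: 0.78
position: [452.8, 405.8, 403.8]
ee_rot: [0.809, -0.587, 0.0, 0.001]
contact_force: [0.1, 0.4, -0.8]
gripper_width: 85.4
```

```bash
python3 -m jog '[[[36,-25,20,8],[73,-50,40,16],[110,-75,70,24],[146,-100,90,24],[146,-100,90,24]]]'
python3 - <<'E'
from h import *
from bench import arm
s=arm.read_state();print(s["position"],s["ee_rot"],s["joints"])
p=arm.camera_params("wrist");im,d=arm.get_image("wrist");cv2.imwrite("pics/w1.png",im);np.save("pics/w1.npy",d)
C=cloud(d,p);m=(d>0)&(C[...,2]>8)&(C[...,2]<60)&(abs(C[...,0]-593)<50)&(abs(C[...,1]-298)<50)
X=C[m];print(m.sum(),X.min(0),X.max(0))
for lo,hi in [(15,30),(46,60)]:
    Y=X[(X[:,2]>lo)&(X[:,2]<hi)];print(cv2.minEnclosingCircle(Y[:,:2].astype(np.float32)),np.median(Y,0))
E
```

```text
clock: 1.4
position: [594.4, 295.4, 310.5]
ee_rot: [-0.668, 0.744, -0.0, -0.004]
contact_force: [-1.1, 0.1, -0.8]
gripper_width: 85.4
[594.42086411 295.39610167 310.54200989] [-6.67824736e-01  7.44308727e-01 -1.76396509e-04 -3.82231158e-03] [ 7.04443584e-01  5.23337554e-01 -1.19130906e-02  6.45665278e-04
 -1.04317819e+00 -8.12989079e-01]
2828 [572.72505454 277.27202623   8.01000272] [608.89296286 313.49241162  54.27634345]
((590.5789794921875, 293.84405517578125), 18.108736038208008) [589.56405849 279.94370992  26.79460414]
((590.8515625, 295.5876770019531), 11.816621780395508) [590.88806713 293.89039927  52.01104583]
```

View pics/w1.png

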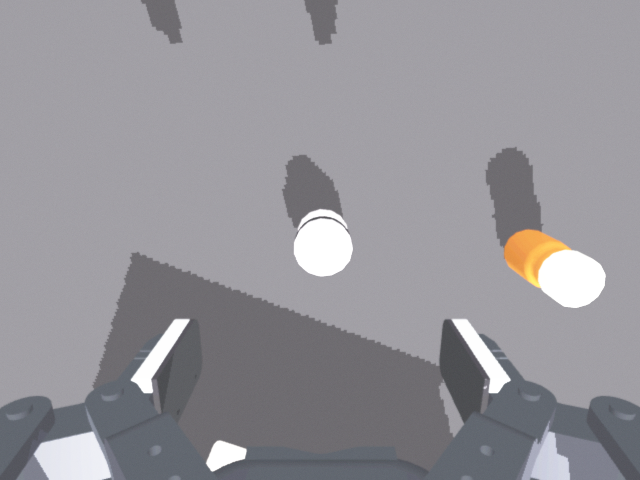

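```bash
python3 -m jog '[[[1,3,25,0],[1,3,50,0],[1,3,75,0],[1,3,90,0],[1,3,90,0]]]'
python3 - <<'E'
from h import *
from bench import arm
p=arm.camera_params("wrist");im,d=arm.get_image("wrist");cv2.imwrite("pics/w2.png",im)
C=cloud(d,p);m=(d>0)&(C[...,2]>8)&(C[...,2]<60)&(abs(C[...,0]-591)<25)&(abs(C[...,1]-294)<25)
X=C[m];print(m.sum(),X.min(0),X.max(0))
for lo,hi in [(15,30),(49,60)]:
    Y=X[(X[:,2]>lo)&(X[:,2]<hi)];print(cv2.minEnclosingCircle(Y[:,:2].astype(np.float32)),np.median(Y,0))
E
```

```text
clock: 2.08
position: [589.7, 296.2, 221.6]
ee_rot: [-0.669, 0.743, -0.0, -0.003]
contact_force: [0.1, -0.4, 0.4]
gripper_width: 85.4
6707 [572.70577201 277.21073835   8.00101781] [609.29925309 311.16990357  54.83906664]
((591.0225219726562, 294.9923400878906), 18.317047119140625) [588.44288961 279.73472365  25.73661171]
((590.9198608398438, 295.44976806640625), 10.880934715270996) [590.8226461  294.19270927  52.18493889]
```

View pics/w2.png

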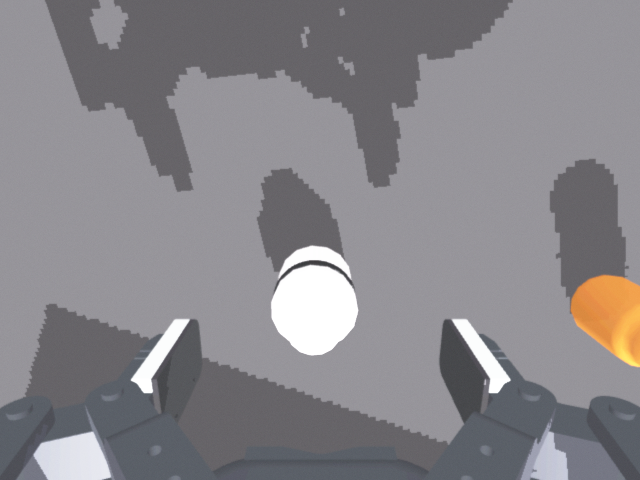

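The objective is centred between the jaws at about (314,330), roughly 1–2 mm off along the jaw axis. I'll go down and close.

```bash
python3 -m jog '[[[1,-1.5,18,0],[1,-1.5,35.5,0],[1,-1.5,35.5,0],[1,-1.5,35.5,0],[1,-1.5,35.5,0]]]'; python3 -m jog '[[[0,0,0,0],[0,0,0,0],[0,0,0,0],[0,0,0,0],[0,0,0,0]]]' 30;python3 -m jog '[[[0,0,0,0],[0,0,0,0],[0,0,0,0],[0,0,0,0],[0,0,0,0]]]' 30
python3 - <<'E'
from h import *
from bench import arm
p=arm.camera_params("wrist");im,d=arm.get_image("wrist");cv2.imwrite("pics/w3.png",im)
im,d=arm.get_image("side");cv2.imwrite("pics/s3.png",cv2.resize(im[90:250,200:400],None,fx=3,fy=3))
E
```

```text
clock: 2.75
position: [591.7, 295.2, 187.8]
ee_rot: [-0.669, 0.743, -0.001, -0.002]
contact_force: [-0.5, -0.4, 0.8]
gripper_width: 86.0
clock: 3.38
position: [592.0, 295.4, 188.4]
ee_rot: [-0.669, 0.743, -0.001, -0.001]
contact_force: [0.4, 0.6, 3.4]
gripper_width: 34.0
clock: 4.0
position: [592.0, 295.4, 188.4]
ee_rot: [-0.669, 0.743, -0.001, -0.001]
contact_force: [-0.4, 0.2, 2.4]
gripper_width: 33.8
```

View pics/w3.png

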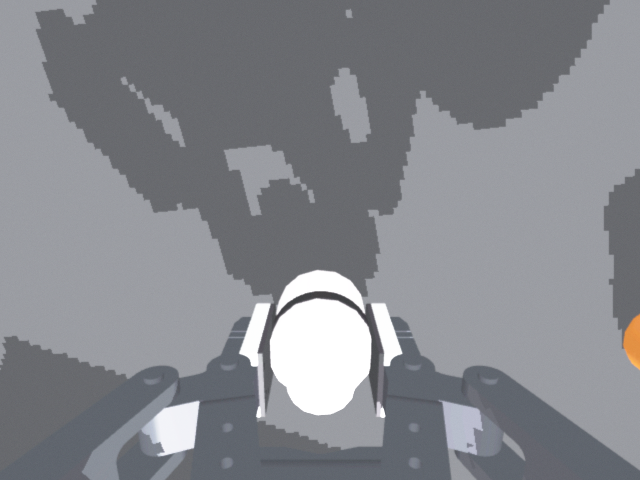

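View pics/s3.png

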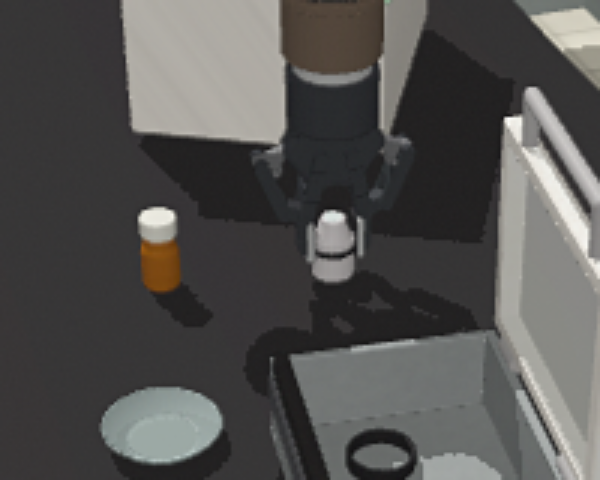

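The objective is held at about (320,345), upright between the pads. I'll lift it and move it to where the wrist camera can see the seat.

```bash
python3 -m jog '[[[0,0,-20,0],[0,0,-60,0],[0,0,-100,0],[0,0,-130,0],[0,0,-130,0]]]' && python3 -m jog '[[[35,5,0,0],[80,12,0,0],[125,19,0,0],[170,25,0,0],[184,27,0,0]]]' && python3 -m jog '[[[0,0,0,0],[0,0,0,0],[0,0,0,0],[0,0,0,0],[0,0,0,0]]]'
python3 - <<'E'
from h import *
from bench import arm
s=arm.read_state();print(s["position"],s["ee_rot"],s["contact_force"],s["gripper_width"])
p=arm.camera_params("wrist");im,d=arm.get_image("wrist");cv2.imwrite("pics/w4.png",im);np.save("pics/w4.npy",d);np.savez("pics/w4p.npz",**p)
E
```

```text
clock: 4.72
position: [592.3, 295.8, 320.4]
ee_rot: [-0.669, 0.743, -0.001, 0.001]
contact_force: [-0.5, 0.4, -2.5]
gripper_width: 33.6
clock: 5.35
position: [544.7, 113.3, 318.1]
ee_rot: [-0.668, 0.744, 0.0, -0.001]
contact_force: [-0.3, 0.1, -0.4]
gripper_width: 33.9
clock: 5.98
position: [544.8, 113.7, 318.1]
ee_rot: [-0.668, 0.744, 0.0, -0.001]
contact_force: [0.9, 1.2, -0.8]
gripper_width: 33.9
[544.78484551 113.73505579 318.10592718] [-6.68276930e-01  7.43911812e-01  2.73950175e-04 -1.04203659e-03] [ 0.8629718   1.16386287 -0.84998501] 33.86516921489724
```

View pics/w4.png

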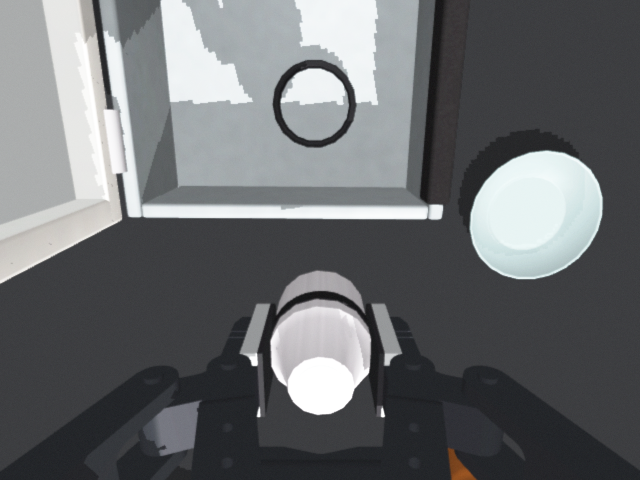

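The seat ring is at about (314,103), and the case walls are parallel to the image axes. I'll compute the ring centre.

```bash
cat >> h.py <<'E'
def ray(uv,p,z):
    K=p["mtx"];c=np.linalg.inv(K)@np.array([uv[0],uv[1],1.]);dw=p["R"].T@c;o=-p["R"].T@p["t"]
    return o+dw*(z-o[2])/dw[2]
E
python3 - <<'E'
from h import *
im=cv2.imread("pics/w4.png");d=np.load("pics/w4.npy");p=dict(np.load("pics/w4p.npz"));C=cloud(d,p)
g=im.max(2);m=(g<60).astype(np.uint8);m[:, :250]=0;m[:,380:]=0;m[160:]=0;m[:40]=0
cs,h=cv2.findContours(m,cv2.RETR_CCOMP,cv2.CHAIN_APPROX_NONE)
for c,hh in zip(cs,h[0]):
    if len(c)<100: continue
    e=cv2.fitEllipse(c);w=[ray(q,p,20)for q in c[:,0,:]];w=np.array(w)[:,:2].astype(np.float32)
    print(hh,e,ray(e[0],p,20),cv2.minEnclosingCircle(w),cv2.fitEllipse(w))
mm=m>0
print("ring cloud",C[mm&(d>0)].mean(0),np.percentile(C[mm&(d>0)][:,2],[5,50,95]))
print("floor z",C[150,230],C[130,380])
# case corners of outer rim z=72 : left corner (133,217), right(441,219)
for q in [(134,217),(441,219),(130,205),(440,207)]: print(q,ray(q,p,72),C[q[1],q[0]])
# held objective lower edge check
E
```

```text
[-1  0  2 -1] ((313.6000671386719, 103.38334655761719), (80.28040313720703, 85.39083862304688), 173.93614196777344) [538.7626827   28.56766308  20.        ] ((538.6661376953125, 29.284189224243164), 25.334491729736328) ((538.829345703125, 29.283327102661133), (49.27923583984375, 49.7436408996582), 24.90007972717285)
[ 3 -1 -1  1] ((314.1528015136719, 103.83189392089844), (70.12420654296875, 74.58778381347656), 178.34375) [538.45363702  28.8627912   20.        ] ((538.5345458984375, 29.386140823364258), 22.051345825195312) ((538.5094604492188, 29.409273147583008), (43.135108947753906, 43.38713073730469), 170.0707244873047)
ring cloud [539.70362449  28.62584122  19.42131132] [16.89677025 19.62063522 20.9039717 ]
floor z [597.19982011  51.27162615   8.2080534 ] [497.42534643  49.11894534   7.41286236]
(134, 217) [640.3682732   77.46288672  72.        ] [641.31247765  77.8171626   70.0508371 ]
(441, 219) [476.66483265  96.11142717  72.        ] [4.56871135e+02 1.15347831e+02 3.29925516e-01]
(130, 205) [640.9188213   70.83653077  72.        ] [641.36959026  70.97627757  71.07434563]
(440, 207) [477.06422565  89.47351342  72.        ] [476.8417299   89.66619327  71.18892588]
```

```bash
python3 -m jog '[[[28,-1.2,0,0],[56,-2.5,0,0],[84,-3.7,0,0],[84,-3.7,0,0],[84,-3.7,0,0]]]' && python3 -m jog '[[[0,0,20,0],[0,0,45,0],[0,0,70,0],[0,0,85,0],[0,0,85,0]]]'
python3 - <<'E'
from h import *
from bench import arm
s=arm.read_state();print(s["position"],s["ee_rot"],s["contact_force"],s["gripper_width"])
p=arm.camera_params("wrist");im,d=arm.get_image("wrist");cv2.imwrite("pics/w5.png",im)
for n in("side","scene"):
    im,d=arm.get_image(n);a=im[150:320,260:430] if n=="side" else im[150:345,220:400]
    cv2.imwrite(f"pics/{n}5.png",cv2.resize(a,None,fx=3,fy=3,interpolation=cv2.INTER_CUBIC))
E
```

```text
clock: 6.65
position: [539.6, 29.9, 318.4]
ee_rot: [-0.668, 0.744, 0.0, -0.001]
contact_force: [-0.6, -0.9, -1.3]
gripper_width: 34.3
clock: 7.28
position: [539.4, 30.4, 232.5]
ee_rot: [-0.668, 0.744, 0.001, -0.002]
contact_force: [0.3, -0.7, -1.2]
gripper_width: 33.8
[539.4106646   30.36921584 232.47356379] [-6.68499842e-01  7.43709890e-01  5.60632627e-04 -1.80177571e-03] [ 0.26810247 -0.66449461 -1.15173853] 33.8188700011282
```

View pics/w5.png

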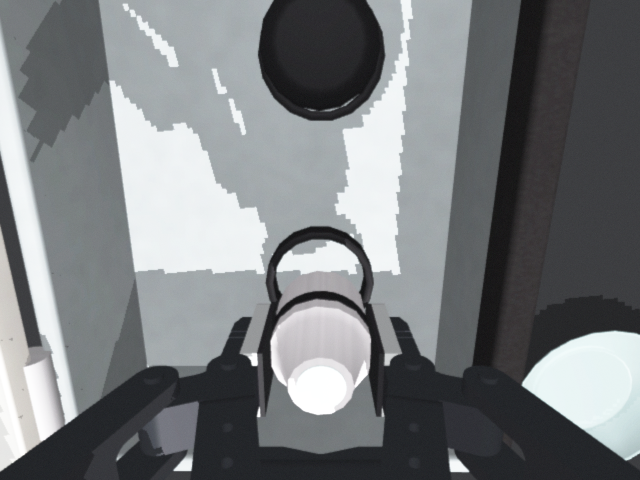

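View pics/side5.png

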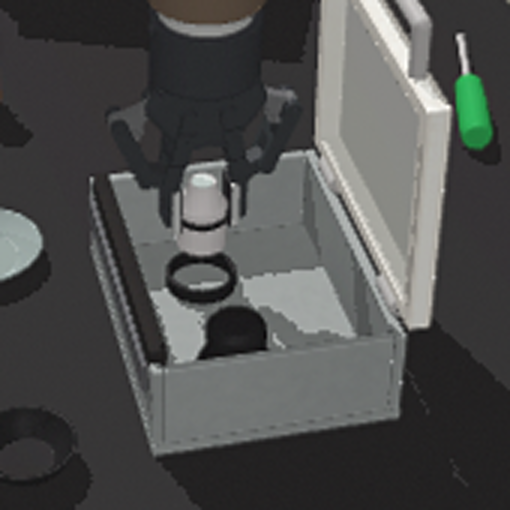

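View pics/scene5.png

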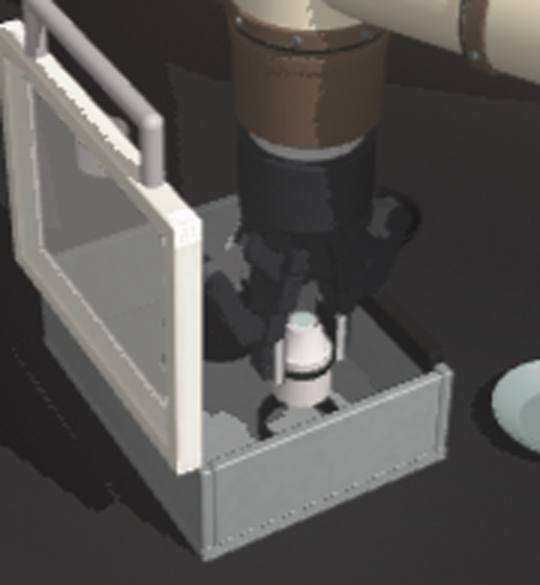

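Run:
```python
from h import *
from bench import arm
p=arm.camera_params("wrist")
for q in [(320,227),(320,238),(268,280),(372,280),(277,280),(363,280)]: print(q,ray(q,p,20))
```

```text
(320, 227) [536.79514177   2.080415    20.        ]
(320, 238) [537.35388346   7.32250785  20.        ]
(268, 280) [564.3750974   25.52983356  20.        ]
(372, 280) [514.78036859  30.7869529   20.        ]
(277, 280) [560.08230649  25.98487616  20.        ]
(363, 280) [519.07128093  30.33210944  20.        ]
```

```bash
python3 -m jog '[[[1,0,8,0],[1,0,16,0],[1,0,23,0],[1,0,28,0],[1,0,30,0]]]' && python3 -m jog '[[[0,0,1,0],[0,0,2,0],[0,0,3,0],[0,0,4,0],[0,0,4,0]]]'
```

```text
clock: 8.05
position: [539.9, 29.2, 203.8]
ee_rot: [-0.668, 0.744, -0.0, -0.0]
contact_force: [0.5, -0.3, -0.8]
gripper_width: 33.7
clock: 8.68
position: [539.9, 29.2, 199.8]
ee_rot: [-0.668, 0.744, -0.0, -0.0]
contact_force: [0.8, 0.5, -1.0]
gripper_width: 33.7
```

```bash
python3 -m jog '[[[0,0,0.7,0],[0,0,1.3,0],[0,0,2,0],[0,0,2.5,0],[0,0,2.5,0]]]'; python3 -m jog '[[[0,0,0.3,0],[0,0,0.6,0],[0,0,0.9,0],[0,0,1.2,0],[0,0,1.2,0]]]'
```

```text
clock: 9.3
position: [539.9, 29.2, 197.2]
ee_rot: [-0.668, 0.744, -0.0, -0.0]
contact_force: [0.3, 0.6, -2.1]
gripper_width: 33.9
clock: 9.93
position: [539.8, 29.2, 196.3]
ee_rot: [-0.668, 0.744, -0.0, -0.0]
contact_force: [-1.1, -0.2, 2.7]
gripper_width: 33.7
```

Contact came at the predicted height. I'll release.

```bash
python3 -m jog '[[[0,0,0,0],[0,0,0,0],[0,0,0,0],[0,0,0,0],[0,0,0,0]]]' 52; python3 -m jog '[[[0,0,-15,0],[0,0,-40,0],[0,0,-75,0],[0,0,-120,0],[0,0,-160,0]]]'; python3 -m jog '[[[-30,0,0,0],[-60,0,0,0],[-75,0,0,0],[-75,0,0,0],[-75,0,0,0]]]'
python3 - <<'E'
from h import *
from bench import arm
s=arm.read_state();print(s["position"],s["ee_rot"],s["contact_force"],s["gripper_width"])
p=arm.camera_params("wrist");im,d=arm.get_image("wrist");cv2.imwrite("pics/w6.png",im);np.save("pics/w6.npy",d);np.savez("pics/w6p.npz",**p)
C=cloud(d,p);m=(d>0)&(C[...,2]>13)&(abs(C[...,0]-539)<35)&(abs(C[...,1]-29)<35)&(im.max(2)>70)
X=C[m];print(m.sum(),X.min(0),X.max(0))
for lo,hi in [(22,42),(57,64)]:
    Y=X[(X[:,2]>lo)&(X[:,2]<hi)];print(cv2.minEnclosingCircle(Y[:,:2].astype(np.float32)),np.median(Y,0))
E
```

```text
clock: 10.55
position: [540.3, 29.3, 196.6]
ee_rot: [-0.669, 0.744, -0.001, 0.0]
contact_force: [2.3, -0.7, 0.5]
gripper_width: 51.9
clock: 11.18
position: [539.1, 29.2, 358.8]
ee_rot: [-0.669, 0.744, -0.0, 0.0]
contact_force: [-0.2, 0.3, 0.6]
gripper_width: 52.1
clock: 11.8
position: [546.8, 103.1, 358.5]
ee_rot: [-0.668, 0.744, -0.0, -0.001]
contact_force: [-0.0, -0.7, -0.6]
gripper_width: 52.1
[546.79472574 103.11435377 358.53544124] [-6.68369732e-01  7.43828994e-01 -4.77124046e-05 -5.71262455e-04] [-0.00145108 -0.65376708 -0.55763678] 52.13656265775254
2568 [513.08370567   3.59420844  13.01111787] [564.14615935  54.82142824  63.08099897]
((539.3349609375, 30.449424743652344), 18.375120162963867) [538.77354504  28.31220771  41.19298832]
((539.3997192382812, 30.427459716796875), 10.786356925964355) [539.35867994  30.30633194  60.15088667]
```

View pics/w6.png

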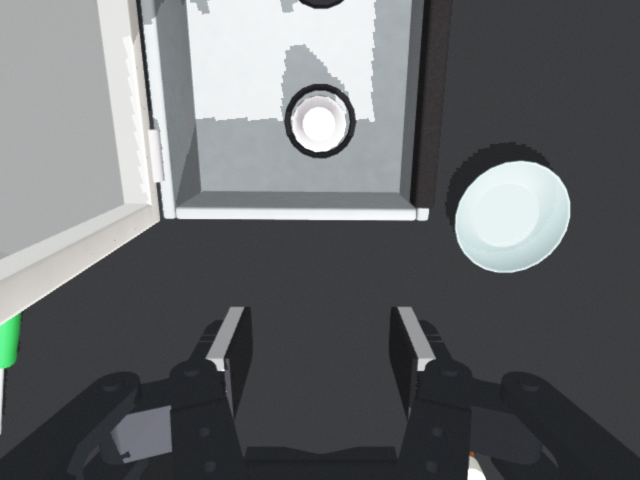

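The objective is seated: nose top at z = 60, centre about 1 mm from the ring centre. Next I'll go up and look at the bar from above.

```bash
python3 -m jog '[[[0,0,-40,0],[0,0,-85,0],[5,-20,-125,0],[15,-50,-145,0],[25,-80,-145,0]]]'; python3 -m jog '[[[3,-12,0,0],[3,-12,0,0],[3,-12,0,0],[3,-12,0,0],[3,-12,0,0]]]'
python3 - <<'E'
from h import *
from bench import arm
s=arm.read_state();print(s["position"],s["ee_rot"],s["joints"])
p=arm.camera_params("wrist");im,d=arm.get_image("wrist");cv2.imwrite("pics/w7.png",im);np.save("pics/w7.npy",d);np.savez("pics/w7p.npz",**p)
C=cloud(d,p);m=(d>0)&(C[...,2]>274)&(C[...,2]<300)&(C[...,1]<60)&(C[...,1]>-180)
X=C[m];print(m.sum(),X.min(0),X.max(0),cv2.minAreaRect(X[:,:2].astype(np.float32)),np.percentile(X[:,2],[5,50,95]))
E
```

```text
clock: 12.48
position: [624.3, 68.3, 506.4]
ee_rot: [-0.668, 0.744, -0.001, 0.002]
contact_force: [-0.0, 0.4, -0.5]
gripper_width: 52.2
clock: 13.1
position: [635.4, 64.3, 506.8]
ee_rot: [-0.668, 0.744, -0.001, 0.002]
contact_force: [-0.5, 0.3, -0.1]
gripper_width: 52.0
[635.3630796   64.34680143 506.77181893] [-0.66826094  0.74392375 -0.00121836  0.00181032] [ 3.54035719e-01  3.61751006e-01  2.23767839e-01  9.38640895e-04
 -1.42854904e+00 -4.61221548e-01]
6239 [626.16083928 -59.29411518 281.13121745] [648.49918355  42.74891543 290.06602631] ((637.7293090820312, -8.008857727050781), (101.92431640625, 11.896485328674316), 83.52859497070312) [283.82722976 286.98981934 288.5805379 ]
```

View pics/w7.png

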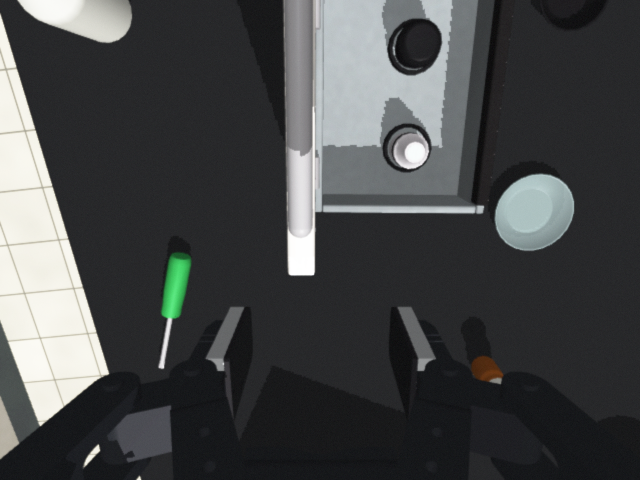

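```bash
python3 -m jog '[[[30,-3,0,0],[65,-7,0,0],[95,-10,0,0],[95,-10,0,0],[95,-10,0,0]]]'; python3 -m jog '[[[0,0,10,0],[0,0,20,0],[0,0,30,0],[0,0,30,0],[0,0,30,0]]]'
python3 - <<'E'
from h import *
from bench import arm
s=arm.read_state();print(s["position"],s["ee_rot"],s["joints"])
p=arm.camera_params("wrist");im,d=arm.get_image("wrist");cv2.imwrite("pics/w8.png",im);np.save("pics/w8.npy",d);np.savez("pics/w8p.npz",**p)
C=cloud(d,p);m=(d>0)&(C[...,2]>270)&(C[...,2]<300)&(C[...,1]<-40)&(C[...,1]>-180)&(C[...,0]>600)
X=C[m];print(m.sum(),X.min(0),X.max(0),cv2.minAreaRect(X[:,:2].astype(np.float32)),np.percentile(X[:,2],[5,50,95]))
E
```

```text
clock: 13.78
position: [635.2, -30.9, 506.7]
ee_rot: [-0.668, 0.744, -0.001, 0.002]
contact_force: [-0.1, -0.2, -0.3]
gripper_width: 51.7
clock: 14.4
position: [635.4, -30.8, 476.8]
ee_rot: [-0.668, 0.744, -0.001, 0.002]
contact_force: [-0.4, -0.3, -0.4]
gripper_width: 52.2
[635.42122441 -30.75355458 476.84106237] [-0.66832484  0.74386575 -0.00133352  0.00196664] [ 2.05617925e-01  3.66452112e-01  1.58929056e-01  3.37671847e-04
 -1.35853252e+00 -3.12570430e-01]
4934 [ 620.99631771 -107.67001376  281.53108467] [639.59017483 -40.01887208 290.20629453] ((629.9376831054688, -73.51184844970703), (68.64220428466797, 11.726544380187988), 83.4926528930664) [283.84709172 286.96281652 288.50895901]
```

View pics/w8.png

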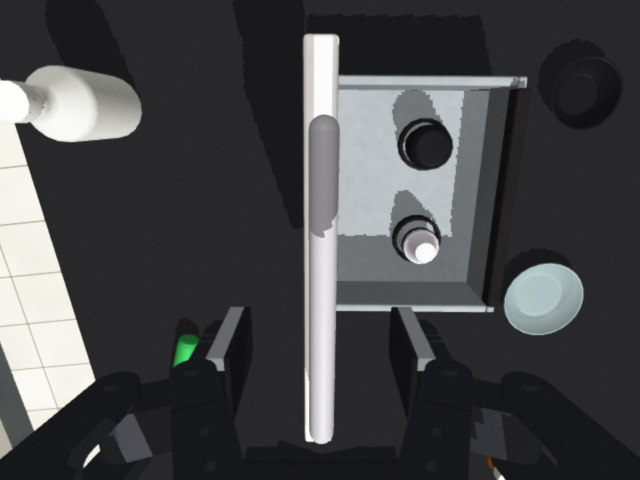

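The bar runs straight down the image at column ~322, centred between the fingers, with its ends at rows 118 and 440. I'll descend and pinch it.

```bash
python3 -m jog '[[[0,0,13,0],[0,0,27,0],[0,0,39,0],[0,0,39,0],[0,0,39,0]]]'; python3 -m jog '[[[0,0,0,0],[0,0,0,0],[0,0,0,0],[0,0,0,0],[0,0,0,0]]]' 5; python3 -m jog '[[[0,0,0,0],[0,0,0,0],[0,0,0,0],[0,0,0,0],[0,0,0,0]]]'
python3 - <<'E'
from h import *
from bench import arm
s=arm.read_state();print(s["position"],s["ee_rot"],s["wrist_torque"])
im,d=arm.get_image("side");cv2.imwrite("pics/s9.png",cv2.resize(im[40:310,270:430],None,fx=2.2,fy=2.2,interpolation=cv2.INTER_CUBIC))
E
```

```text
clock: 15.08
position: [635.8, -30.8, 438.4]
ee_rot: [-0.668, 0.744, -0.002, 0.002]
contact_force: [-0.4, 0.3, 0.2]
gripper_width: 51.9
clock: 15.7
position: [635.8, -30.8, 439.0]
ee_rot: [-0.668, 0.744, -0.002, 0.003]
contact_force: [-0.8, 1.5, 3.3]
gripper_width: 10.0
clock: 16.32
position: [635.8, -30.8, 438.9]
ee_rot: [-0.668, 0.744, -0.002, 0.003]
contact_force: [-0.5, 0.0, 1.9]
gripper_width: 10.1
[635.77248741 -30.77480657 438.89740271] [-0.66832821  0.74385924 -0.00200766  0.0026086 ] [ 0.0795223   0.16428768 -0.11036264]
```

View pics/s9.png

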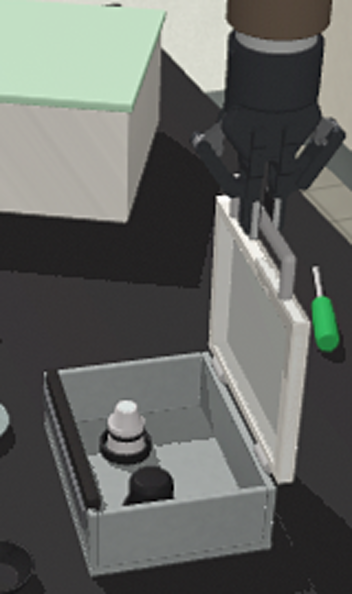

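```bash
cat > arc.py <<'E'
import sys
from h import *
from bench import arm
from scipy.spatial.transform import Rotation as Ro
s=arm.read_state();M=Ro.from_quat(s["ee_rot"]).as_matrix()
a=np.deg2rad(-6.1);ex=np.array([np.cos(a),np.sin(a),0]);ey=np.array([-np.sin(a),np.cos(a),0])
H=np.array([633.4,-31.0,77.]);dz=-1.2
G=s["position"]+155*M[:,2]+[0,0,dz]
x,z=(G-H)@ex,(G-H)[2];phi=np.arctan2(z,-x);r=np.hypot(x,z)
print("phi %.3f theta %.3f r %.1f lat %.1f"%(phi,phi-.029,r,(G-H)@ey),"F case",(s["contact_force"]@ex).round(1),(s["contact_force"]@ey).round(1),s["contact_force"][2].round(1))
st=float(sys.argv[1]);R=float(sys.argv[2]) if len(sys.argv)>2 else 205.1
for k in range(1,6):
    f=phi-k*st;T=H+R*(-np.cos(f)*ex+[0,0,np.sin(f)])
    cur=H+x*ex+[0,0,z]
    print((M.T@(T-cur)).round(1))
E
python3 arc.py 0.04
```

```text
phi 1.587 theta 1.558 r 205.8 lat 0.7 F case -0.9 0.3 1.4
[0.  8.2 0.7]
[ 0.  16.4  1. ]
[ 0.  24.6  1.6]
[ 0.  32.7  2.6]
[ 0.  40.8  3.9]
```

```bash
python3 -m jog '[[[0,6,0.2,0],[0,14,0.5,0],[0,22,1.2,0],[0,30,2.2,0],[0,38,3.3,0]]]'; python3 arc.py 0.04
```

```text
clock: 17.0
position: [597.7, -26.5, 436.5]
ee_rot: [-0.669, 0.744, -0.003, 0.004]
contact_force: [3.5, 3.4, 14.6]
gripper_width: 10.1
phi 1.403 theta 1.374 r 206.2 lat 1.0 F case 3.1 3.8 14.6
[0.  7.9 2.6]
[ 0.  15.9  4.3]
[ 0.  23.8  6.4]
[ 0.  31.7  8.8]
[ 0.  39.4 11.6]
```

```bash
python3 arc.py 0.05 207
```

```text
phi 1.403 theta 1.374 r 206.2 lat 1.0 F case 3.1 3.8 14.6
[ 0.  10.3  1.1]
[ 0.  20.4  3.5]
[ 0.  30.3  6.4]
[ 0.  40.1  9.8]
[ 0.  49.7 13.6]
```

```bash
python3 -m jog '[[[0,8,0.7,0],[0,16,2.2,0],[0,25,4.5,0],[0,34,7.5,0],[0,43,10.7,0]]]'; python3 arc.py 0.05 207
```

```text
clock: 17.62
position: [554.4, -21.6, 425.5]
ee_rot: [-0.669, 0.744, -0.003, 0.004]
contact_force: [2.0, 2.5, 4.0]
gripper_width: 10.0
phi 1.186 theta 1.157 r 207.5 lat 1.3 F case 1.8 2.7 4.0
[0.  9.3 4.5]
[ 0.  18.7  9. ]
[ 0.  27.7 14. ]
[ 0.  36.6 19.4]
[ 0.  45.1 25.2]
```

```bash
python3 -m jog '[[[0,7,2.8,0],[0,15,6.5,0],[0,23,10.8,0],[0,31,15.5,0],[0,39,20.5,0]]]'; python3 arc.py 0.05 207.5
```

```text
clock: 18.25
position: [515.3, -17.3, 403.6]
ee_rot: [-0.668, 0.744, -0.003, 0.004]
contact_force: [1.5, 5.0, 0.3]
gripper_width: 9.6
phi 0.967 theta 0.938 r 207.0 lat 1.5 F case 1.0 5.2 0.3
[0.  8.8 5.6]
[ 0.  16.9 12. ]
[ 0.1 24.7 18.8]
[ 0.1 32.2 26. ]
[ 0.1 39.2 33.6]
```

```bash
python3 -m jog '[[[0.2,7,5,0],[0.4,14,10.3,0],[0.6,21,16,0],[0.8,27.5,22,0],[0.8,34,28.3,0]]]'; python3 arc.py 0.05 207
```

```text
clock: 18.88
position: [481.4, -13.8, 374.0]
ee_rot: [-0.669, 0.744, -0.002, 0.005]
contact_force: [2.6, 6.3, 0.9]
gripper_width: 9.6
phi 0.749 theta 0.720 r 206.7 lat 1.6 F case 1.9 6.5 0.9
[0.  7.2 7.5]
[ 0.1 13.7 15.5]
[ 0.1 19.8 23.8]
[ 0.1 25.5 32.5]
[ 0.2 30.8 41.4]
```

```bash
python3 -m jog '[[[-0.3,5.5,6,0],[-0.6,11,12.5,0],[-0.9,16,19.3,0],[-1.2,21,26.3,0],[-1.2,25.5,33.5,0]]]'; python3 arc.py 0.04 206.7
```

```text
clock: 19.5
position: [456.2, -10.4, 339.8]
ee_rot: [-0.669, 0.744, -0.003, 0.004]
contact_force: [1.4, -2.3, 3.9]
gripper_width: 9.8
phi 0.542 theta 0.513 r 206.4 lat 2.1 F case 1.6 -2.1 3.9
[0.  4.4 7. ]
[ 0.   8.3 14.3]
[ 0.1 11.9 21.7]
[ 0.1 15.2 29.3]
[ 0.1 18.2 37. ]
```

```bash
python3 -m jog '[[[0,3.2,5.2,0],[0,6.4,10.7,0],[0,9.3,16.3,0],[0,12,22,0],[0,14.3,27.8,0]]]'; python3 arc.py 0.025 206.5
```

```text
clock: 20.12
position: [442.0, -8.8, 311.4]
ee_rot: [-0.669, 0.744, -0.003, 0.004]
contact_force: [-0.2, -1.3, -0.2]
gripper_width: 10.0
phi 0.388 theta 0.359 r 206.6 lat 2.2 F case -0.1 -1.3 -0.2
[0.  1.9 4.8]
[0.  3.7 9.6]
[ 0.   5.4 14.5]
[ 0.1  7.  19.4]
[ 0.1  8.4 24.4]
```

```bash
python3 -m jog '[[[0,1.9,4.5,0],[0,3.6,9,0],[0,5.2,13.5,0],[0,6.6,18,0],[0,7.8,22.5,0]]]'; python3 arc.py 0.02 206.5
```

```text
clock: 20.75
position: [434.3, -7.9, 288.6]
ee_rot: [-0.669, 0.744, -0.002, 0.004]
contact_force: [1.5, 0.8, -2.4]
gripper_width: 9.7
phi 0.271 theta 0.242 r 206.6 lat 2.3 F case 1.4 0.9 -2.4
[0. 1. 4.]
[0. 2. 8.]
[ 0.  3. 12.]
[ 0.   3.8 16.1]
[ 0.1  4.6 20.1]
```

```bash
python3 -m jog '[[[0,0.8,3.2,0],[0,1.6,6.4,0],[0,2.3,9.6,0],[0,3,12.8,0],[0,3.6,16,0]]]'; python3 arc.py 0.01 206.5
```

```text
clock: 21.38
position: [430.9, -7.5, 272.5]
ee_rot: [-0.669, 0.744, -0.003, 0.004]
contact_force: [-0.1, -0.8, 0.6]
gripper_width: 9.6
phi 0.192 theta 0.163 r 206.2 lat 2.3 F case -0.0 -0.8 0.6
[0.  0.7 2. ]
[0.  1.1 4. ]
[0.  1.5 6. ]
[0.  1.8 8.1]
[ 0.   2.1 10.1]
```

```bash
python3 -m jog '[[[0,0.4,2.2,0],[0,0.8,4.4,0],[0,1.1,6.6,0],[0,1.4,8.8,0],[0,1.7,11,0]]]'; python3 arc.py 0.01 206.2; python3 -m jog '[[[0,0.1,1.2,0],[0,0.2,2.4,0],[0,0.4,3.6,0],[0,0.5,4.8,0],[0,0.6,6,0]]]';python3 arc.py 0.01 206.2
```

```text
clock: 22.0
position: [429.2, -7.3, 261.3]
ee_rot: [-0.669, 0.744, -0.002, 0.004]
contact_force: [0.0, 0.7, -0.2]
gripper_width: 9.8
phi 0.137 theta 0.108 r 206.1 lat 2.3 F case -0.0 0.7 -0.2
[0.  0.4 2. ]
[0.  0.7 4.1]
[0.  0.9 6.1]
[0.  1.1 8.2]
[ 0.   1.4 10.2]
clock: 22.62
position: [428.6, -7.2, 255.3]
ee_rot: [-0.669, 0.744, -0.002, 0.004]
contact_force: [-0.6, 0.9, 0.0]
gripper_width: 9.9
phi 0.108 theta 0.079 r 205.9 lat 2.3 F case -0.7 0.8 0.0
[0.  0.5 2. ]
[0.  0.7 4.1]
[0.  0.9 6.1]
[0.  1.1 8.2]
[ 0.   1.2 10.2]
```

Slowly now, feeling for the strip.

```bash
for i in 1 2; do python3 -m jog '[[[0,0.1,0.8,0],[0,0.1,1.6,0],[0,0.2,2.4,0],[0,0.2,3.2,0],[0,0.3,4,0]]]' | grep -E "pos|force"; python3 arc.py 0.01 206|head -1; done
```

```text
position: [428.3, -7.2, 251.1]
contact_force: [-0.2, 0.8, -1.9]
phi 0.087 theta 0.058 r 205.9 lat 2.3 F case -0.3 0.8 -1.9
position: [428.1, -7.2, 248.1]
contact_force: [-2.9, 1.5, 8.2]
phi 0.072 theta 0.043 r 205.8 lat 2.3 F case -3.1 1.2 8.2
```

The cover landed on the strip at about 0.045 rad with 8 N. I'll release the bar a little and go up.

```bash
python3 -m jog '[[[0,0,0,0],[0,0,0,0],[0,0,0,0],[0,0,0,0],[0,0,0,0]]]' 24; python3 -m jog '[[[0,0,-10,0],[0,0,-25,0],[0,0,-45,0],[0,0,-65,0],[0,0,-65,0]]]'
python3 - <<'E'
from h import *
from bench import arm
im,d=arm.get_image("side");cv2.imwrite("pics/s10.png",cv2.resize(im[110:320,240:420],None,fx=2.8,fy=2.8,interpolation=cv2.INTER_CUBIC))
s=arm.read_state();print(s["position"],s["ee_rot"])
E
```

```text
clock: 24.5
position: [428.1, -7.2, 248.0]
ee_rot: [-0.669, 0.743, -0.003, 0.004]
contact_force: [0.8, -0.1, -0.3]
gripper_width: 24.0
clock: 25.12
position: [427.9, -7.2, 314.8]
ee_rot: [-0.669, 0.743, -0.003, 0.006]
contact_force: [0.1, 0.4, -1.2]
gripper_width: 24.1
[427.39259938  -7.28230877 313.67239249] [-0.66867279  0.74353488 -0.00281497  0.00496583]
```

View pics/s10.png

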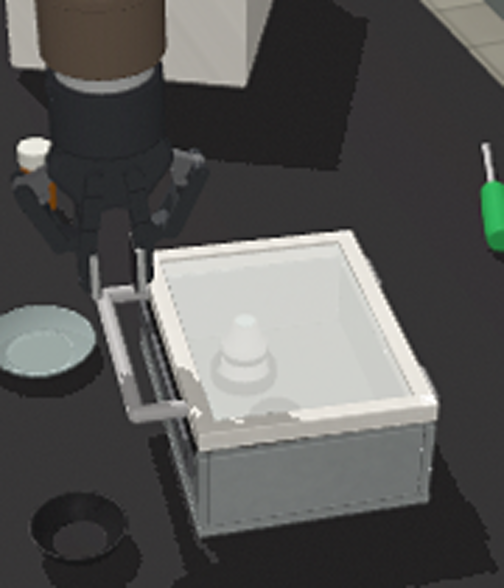

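```bash
python3 -m jog '[[[0.5,-12,0,0],[1,-25,0,0],[1.5,-38,0,0],[2,-50,0,0],[2,-50,0,0]]]' 0; python3 -m jog '[[[0,0,5,0],[0,0,10,0],[0,0,14,0],[0,0,14,0],[0,0,14,0]]]'
python3 - <<'E'
from h import *
from bench import arm
im,d=arm.get_image("wrist");cv2.imwrite("pics/w11.png",im)
p=arm.camera_params("wrist");C=cloud(d,p)
s=arm.read_state();print(s["position"],s["ee_rot"],s["contact_force"])
E
```

```text
clock: 25.8
position: [477.9, -14.7, 313.8]
ee_rot: [-0.668, 0.744, -0.003, 0.005]
contact_force: [0.0, 0.3, 1.1]
gripper_width: 0.1
clock: 26.42
position: [478.1, -14.6, 299.9]
ee_rot: [-0.669, 0.744, -0.003, 0.005]
contact_force: [-0.2, 0.5, 0.2]
gripper_width: 0.1
[478.05742812 -14.58618598 299.97467103] [-0.66848222  0.74370665 -0.00284375  0.00488444] [0.04024741 0.26786612 0.39892418]
```

View pics/w11.png

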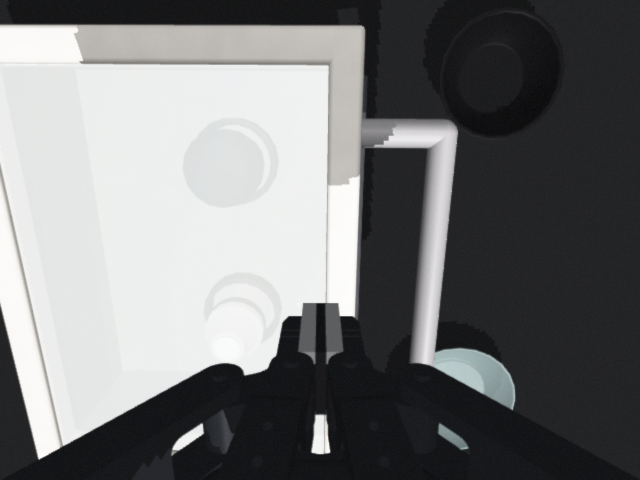

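The tips are over the inner edge of the front edging, in the middle of the cover. I'll descend and feel for contact.

```bash
python3 -m jog '[[[0,0,6,0],[0,0,13,0],[0,0,20,0],[0,0,24,0],[0,0,26,0]]]'; for i in 1 2 ; do python3 -m jog '[[[0,0,0.4,0],[0,0,0.8,0],[0,0,1.2,0],[0,0,1.6,0],[0,0,1.6,0]]]' | grep -E "clock|pos|force"; done
```

```text
clock: 27.1
position: [478.4, -14.5, 273.6]
ee_rot: [-0.668, 0.744, -0.003, 0.005]
contact_force: [-0.5, -0.8, -0.4]
gripper_width: -0.2
clock: 27.72
position: [478.4, -14.5, 272.0]
contact_force: [0.1, 0.9, -0.3]
clock: 28.35
position: [478.4, -14.5, 270.4]
contact_force: [0.1, 0.3, 0.4]
```

```bash
for i in 1 2 3; do python3 -m jog '[[[0,0,0.4,0],[0,0,0.8,0],[0,0,1,0],[0,0,1.2,0],[0,0,1.2,0]]]' | grep -E "clock|pos|force"; done
```

```text
clock: 28.98
position: [478.4, -14.6, 269.1]
contact_force: [0.1, 0.9, 0.2]
clock: 29.6
position: [478.4, -14.5, 267.9]
contact_force: [0.6, -0.3, 0.5]
clock: 30.22
position: [478.4, -14.5, 266.7]
contact_force: [-0.2, -0.7, 0.1]
```

```bash
for i in 1 2 3; do python3 -m jog '[[[0,0,0.3,0],[0,0,0.6,0],[0,0,0.9,0],[0,0,1.2,0],[0,0,1.2,0]]]' | grep -E "clock|pos|force"; done
```

```text
clock: 30.85
position: [478.4, -14.5, 265.6]
contact_force: [-0.3, 0.4, 2.0]
clock: 31.48
position: [478.4, -14.5, 265.3]
contact_force: [-2.7, 1.0, 8.7]
clock: 32.1
position: [478.4, -14.5, 264.9]
contact_force: [-2.9, 1.0, 9.1]
```

```bash
for i in 1 2 3; do python3 -m jog '[[[0,0,0.9,0],[0,0,1.2,0],[0,0,1.4,0],[0,0,1.6,0],[0,0,1.8,0]]]' | grep -E "clock|pos|force"; done
```

```text
clock: 32.72
position: [478.3, -14.4, 263.8]
contact_force: [-3.5, 0.2, 8.7]
clock: 33.35
position: [478.3, -14.4, 262.8]
contact_force: [-3.3, 1.2, 9.3]
clock: 33.98
position: [478.2, -14.3, 261.8]
contact_force: [-2.6, 1.1, 9.7]
```

```bash
for i in 1 2 3; do python3 -m jog '[[[0,0,0.9,0],[0,0,1.2,0],[0,0,1.4,0],[0,0,1.6,0],[0,0,1.8,0]]]' | grep -E "clock|pos|force"; done
```

```text
clock: 34.6
position: [478.2, -14.3, 260.8]
contact_force: [-3.6, 1.0, 9.9]
clock: 35.22
position: [478.1, -14.2, 259.9]
contact_force: [-3.9, 1.3, 11.8]
clock: 35.85
position: [478.1, -14.2, 259.9]
contact_force: [-6.3, 1.5, 17.4]
```

Home: a hard stop at z = 259.9, with about 9.7 N/mm. I'll step up to about 22 N and hold.

```bash
python3 -m jog '[[[0,0,1.8,0],[0,0,2.1,0],[0,0,2.2,0],[0,0,2.2,0],[0,0,2.2,0]]]'
```

```text
clock: 36.48
position: [478.0, -14.1, 259.9]
ee_rot: [-0.67, 0.742, -0.004, 0.004]
contact_force: [-7.7, 1.8, 20.0]
gripper_width: 0.3
```

```bash
python3 -m jog '[[[0,0,2.3,0],[0,0,2.4,0],[0,0,2.45,0],[0,0,2.45,0],[0,0,2.45,0]]]';python3 -m jog '[[[0,0,2.45,0],[0,0,2.45,0],[0,0,2.45,0],[0,0,2.45,0],[0,0,2.45,0]]]'
```

```text
clock: 37.1
position: [478.0, -14.0, 259.8]
ee_rot: [-0.67, 0.742, -0.004, 0.004]
contact_force: [-8.4, 2.5, 20.4]
gripper_width: 0.1
clock: 37.72
position: [477.9, -13.9, 259.8]
ee_rot: [-0.671, 0.742, -0.004, 0.004]
contact_force: [-7.8, 1.5, 21.1]
gripper_width: -0.2
```

```bash
python3 -m jog '[[[0,0,2.5,0],[0,0,2.65,0],[0,0,2.7,0],[0,0,2.7,0],[0,0,2.7,0]]]';python3 -m jog '[[[0,0,2.7,0],[0,0,2.7,0],[0,0,2.7,0],[0,0,2.7,0],[0,0,2.7,0]]]'
```

```text
clock: 38.35
position: [477.8, -13.8, 259.8]
ee_rot: [-0.671, 0.741, -0.005, 0.004]
contact_force: [-8.5, 1.7, 23.2]
gripper_width: 0.3
clock: 38.98
position: [477.7, -13.8, 259.8]
ee_rot: [-0.672, 0.741, -0.005, 0.004]
contact_force: [-8.7, 2.3, 23.6]
gripper_width: -0.3
```

```bash
python3 -m jog '[[[0,0,0,0],[0,0,-3,0],[0,0,-10,0],[0,0,-30,0],[0,0,-55,0]]]';python3 -m jog '[[[0,0,-40,0],[0,0,-90,0],[0,0,-100,0],[0,0,-100,0],[0,0,-100,0]]]'
python3 - <<'E'
from h import *
from bench import arm
out=[]
for n in ("side","scene","wrist"):
    im,d=arm.get_image(n);p=arm.camera_params(n);cv2.imwrite(f"pics/{n}12.png",im)
    C=cloud(d,p);m=(d>0)&(C[...,2]>70)&(C[...,2]<110)&(abs(C[...,0]-520)<140)&(abs(C[...,1]+20)<140)&(im.min(2)>150)
    X=C[m];
    a=np.deg2rad(-6.1);xc=(X[:,:2]-[548.9,-22])@[np.cos(a),np.sin(a)];k=(xc>-85)&(xc<84)
    c=np.polyfit(xc[k],X[k,2],1);print(n,k.sum(),"slope",c[0],"z at hinge,front",np.polyval(c,[85,-85]))
s=arm.read_state();print(s["position"],s["contact_force"],s["clock"])
E
```

```text
clock: 39.6
position: [477.0, -13.7, 314.9]
ee_rot: [-0.672, 0.741, -0.005, 0.003]
contact_force: [0.1, 0.4, -0.2]
gripper_width: 0.1
clock: 40.22
position: [475.5, -13.5, 413.2]
ee_rot: [-0.671, 0.741, -0.004, 0.002]
contact_force: [-0.1, 0.2, 0.2]
gripper_width: -0.4
side 5885 slope 0.01696311197109176 z at hinge,front [92.03238472 89.14865569]
scene 7743 slope 0.015465768971900967 z at hinge,front [88.76161266 86.13243194]
wrist 64428 slope 0.018601703410450917 z at hinge,front [90.06406096 86.90177138]
[475.76525598 -13.38236735 413.52144058] [-0.56410645 -0.70684087  0.20619555] 40.375
```

View pics/side12.png

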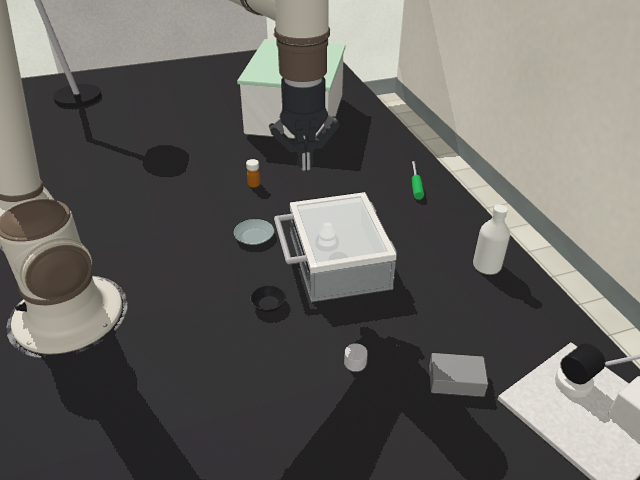

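View pics/wrist12.png

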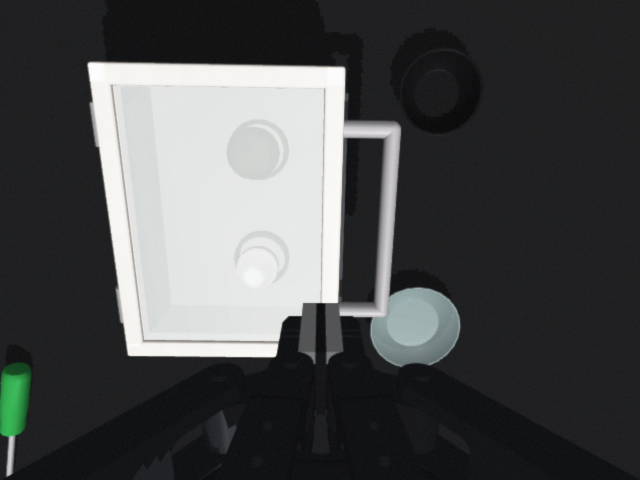

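The cover is shut at about -0.017 rad, the objective is standing in its seat behind the clear panel, and the bystanders are in place. I'll hand in.

```bash
python3 -c "
from bench import arm
print(arm.job_done())"
```

```text
the job is handed in; nothing more can be done
None
```

The objective is standing in the empty seat, and the cover is shut with the sealing strip pressed home. I handed the job in at about 40 s; the hand-in gives no verdict.

- **Objective:** I set it down with a contact force of about 5 N or less. The wrist camera put it about 1 mm from the seat centre, with the nose top at 60 mm (8 mm floor plus 52 mm). It was still upright under the clear panel at the end.
- **Cover lowering:** I held it by the bar the whole way, at about 0.35 rad/s falling to under 0.1 rad/s near the end. It landed on the strip at about 0.045 rad. The highest wrist force I read on the way down was about 15 N, just after the start, and I corrected for it by widening the swing radius slightly.
- **Seal:** The strip slid down at 9–10 N on the tool until it hit a hard stop. I then held 20–21 N for more than a second and 23–24 N for about 1.1 s. The highest vertical reading was 23.6 N, with about 9 N sideways from tool flex.
- **After letting go:** The cover slope was -0.015 to -0.019 rad from all three cameras, inside the range for shut home. The wrist force was about zero, and I saw no bystander shifted.

I could not measure two things directly. The strip force comes only from the wrist reading, and the strip being home comes from the hard stop and the cover angle. The cameras disagreed by about 3 mm on the cover's height, but agreed on its slope.

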